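# Release the sample cell from its dock and stand it in the tray

### The job

Take the sample cell with the round cap out of its dock and stand it upright in the steel tray. It is latched: pinch its two opposed side buttons fully in before you lift, and keep them pinched while you draw it straight up and carry it. Set it down rather than dropping it, let go, and leave the cell with the square cap in its dock.

Things in the scene. Friction and masses are not known exactly. Their poses are not given: they have to be found in the camera images.
- cell: The sample cell to move: white plastic block 40 (x) x 44 (y) x 84 mm high, 0.16 kg, with a round dark steel cap 32 mm across and 8 mm high on top. Flat grey ribbed button pads, 22 mm wide, 26 mm high, on its +y and -y sides, centred 66 mm above its underside; 58 mm over both pads at rest, 47 mm when fully in. Origin: centre of the underside, 8 mm above the bench at the start; z up, y through both buttons.
- dock: The grey block, fixed to the bench, that holds the cell: 59 (x) x 67 (y) mm, top 44 mm above the bench, 17 mm below the buttons' lower edges (keep fingertips above it); a white readout console, 46 mm long, 36 mm high, adjoins its +x side. Its lip holds the cell's latch teeth until the buttons are in; the cell must rise 37 mm to clear it. Origin: centre of its underside; axes as the cell's.
- cell_plain: The cell to leave alone: same size, colour and buttons, but with a square dark steel cap, 34 x 34 x 8 mm; latched in an identical dock of its own. Origin: centre of the underside; z up, y through its two buttons.
- tray: An open rectangular steel tray, fixed to the bench, 150 (x) x 170 (y) mm and 25 mm high outside, walls and floor 4 mm thick, empty. Origin: centre of its underside, on the bench; z up.
- cell_left (a joint): Travel of the button on the cell's +y side, m: 0 out, 0.0055 fully in. It takes about 3 N to push fully in and springs out when let go. Squeezing both with 10 to 20 N unlatches the cell and also holds it.
- cell_right (a joint): Travel of the button on the cell's -y side, m: 0 out, 0.0055 fully in. It behaves as the left one.

How it is judged:
By the outcome, as a careful person would: the job done as asked, in the order asked, and still so for the second after the job is handed in, with the robot touching nothing.
It also fails if it takes over 38 s, if anything falls off the work surface, if the arm or the gripper's body presses on something with over 40 N, if the wrist force passes 120 N, or if a joint passes its speed limit or range.

### The arm

A 7-joint arm with a two-finger parallel gripper is mounted at the origin on the work surface. World frame = base frame: x ahead of the robot, y to its left, z up, the work surface at z = 0. Lengths are in m, angles in rad, forces in N, time in s.
With the tool pointing down it reaches from about 0.425 to 0.875 m from the base axis. Payload 8.4 kg.
Tool frame: the origin (TCP) lies between the finger pads; the fingertips stand 14 mm ahead of it and the grasp point (between the pads) lies 5 mm behind it; z points along the fingers, y is the line along which they close (so a half turn about z gives the same grasp; the last joint's range is limited). The gripper opens to 87 mm and grips with 3 to 60 N. Pads are 19 mm wide; open, the fingers measure 117 mm over their backs; the gripper's body (75 mm by 190 mm) begins 51 mm behind the grasp point.
Start: joints at [1.105, 0.333, 0.04, 1.465, -0.013, 1.343, -0.059], TCP at [0.233, -0.607, 0.198] pointing down, gripper open.
Joint ranges: [-2.58, 2.58], [-0.38, 2.09], [-1.3, 1.39], [0.25, 2.4], [-1.5, 4.64], [0.08, 2.09], [-2.65, 2.65]. Speed limits (rad/s): [2.22, 2.22, 2.79, 2.79, 3.14, 3.14, 3.14].

### API

Orientations are given as a unit quaternion [w, x, y, z].
In Python, from cell import env gives the robot as it stands.
- The arm moves only by the tool apply_moves, never from a script. Its argument "targets" is a list of rows, each a list of 3 entries, a list of its own where there are three numbers: the shift along the tool's x, y, z in mm, then the turn about the tool's z in degrees, then the closure, from 0 (fully open) to 1 (shut). In form: [[[x, y, z], roll, grip], ...]. A call has 1 to 8 rows; each row is the pose to reach, as a shift and turn from the pose commanded when the call began, along the tool's axes at that moment; what a row does not reach only later rows make up. A row lasts 1/8 s, in which the tool goes at most 62.5 mm and 10.7 degrees, less where a joint would pass 70% of its speed; a pose out of reach is approached as far as the arm can. A call with a gripper value outside its range is refused whole. The fingers move at their own pace and stop on an object; "squeeze" is the grip in N (left out, the last holds). Time passes only in rows, so rows that repeat a pose let the fingers close. It gives the time, the measured TCP pose, the force, the opening and the grip force at its end, in the units of the state.
- env.observe(): the state, without advancing time (a new reading comes with each control period).
- env.snapshot(name): name is "scene" or "side" or "wrist"; returns a dict with "pixels" (400x640x3 uint8, red, green, blue), "depth" (400x640 float32, m along the optical axis (not along the pixel's ray), 0 where there is no reading), "mtx" (3x3 intrinsics, pixels), "R" (3x3) and "t" (3): a world point X has camera coordinates R X + t; the wrist camera has in their place "hand_eye" (4x4, takes a point from camera to tool coordinates, whose origin is the TCP and whose axes are the flange's). Camera axes: x right, y down, z forward; pixel columns grow to the right and rows downward; lengths in m; the calibration is good to about 2 mm. A picture is of the moment at which its call begins: read the wrist's pose just before it.
- env.job_done(): hands the job in; it is judged then, once.
The state is a dict: "clock": time; "joints": joint angles; "joint_velocities": joint speeds; "joint_efforts": joint torques, N m; "tool_pos": TCP position; "ee_rot": TCP orientation; "contact_force": force on the tool from outside, world axes, zero at the start; "wrist_torque": the same for the moment, N m; "width": finger opening in m; "finger_force": force on a finger pad.
Only numpy, scipy, OpenCV 4.12 (cv2) and the standard library are available. Lean on these libraries where they do the work, as an engineer would, in place of code of your own. Each camera call takes 0.05 s, during which the arm holds its last target. There are 200 camera calls.

## Working session

There is one attempt and no reset: what is moved stays moved. The work goes in short steps, Python scripts to look and compute and a tool call to move; the robot and the scene stay as the last step left them, time stands still between calls to the robot, and variables do not carry over. Pictures are saved under pics/ and viewed, at most 10 in all, crops included, and the job is handed in when it is done.

Besides the shell and the picture viewer there is one more tool, called after "Call:" by a JSON object that holds its "api" and its "payload", one argument or row to a line. apply_moves: Moves the arm, as the interface text tells. Its arguments: {"type":"object","properties":{"targets":{"type":"array"},"squeeze":{"type":"number"}},"required":["targets"]}

```bash
mkdir -p pics; cat > h.py <<'E'
import numpy as np, cv2, pickle
from cell import env
def snap(n, f):
    s=env.observe(); d=env.snapshot(n); d['state']=s
    cv2.imwrite('pics/'+f+'.png', d['pixels'][...,::-1]); pickle.dump(d,open(f+'.pkl','wb')); return d
def world(d):
    K=d['mtx']; z=d['depth']; v,u=np.mgrid[:400,:640]
    P=np.stack([(u-K[0,2])/K[0,0]*z,(v-K[1,2])/K[1,1]*z,z],-1)
    if 'R' in d: return (P-d['t'])@d['R']
    from scipy.spatial.transform import Rotation as Ro
    H=d['hand_eye']; q=d['state']['ee_rot']; R=Ro.from_quat(np.r_[q[1:],q[0]]).as_matrix()
    return (P@H[:3,:3].T+H[:3,3])@R.T+d['state']['tool_pos']
E
python3 - <<'E'
from h import *
for n in('scene','side'): d=snap(n,n+'0')
s=env.observe(); print({k:np.round(v,3) for k,v in s.items()})
E
```

```text
{'clock': np.float64(0.1), 'joints': array([ 1.105,  0.334,  0.04 ,  1.466, -0.013,  1.343, -0.058]), 'joint_velocities': array([-0.001, -0.   ,  0.001, -0.002, -0.002, -0.   ,  0.001]), 'joint_efforts': array([ 5.0000e-03, -6.5781e+01,  1.3410e+00, -4.0471e+01, -6.0000e-02,
        4.1000e-02,  0.0000e+00]), 'tool_pos': array([ 0.233, -0.606,  0.197]), 'ee_rot': array([-0.001,  0.983,  0.182, -0.   ]), 'contact_force': array([-0.007, -0.028, -0.103]), 'wrist_torque': array([-0.031,  0.023,  0.006]), 'finger_force': np.float64(0.0), 'width': np.float64(0.087)}
```

View pics/scene0.png

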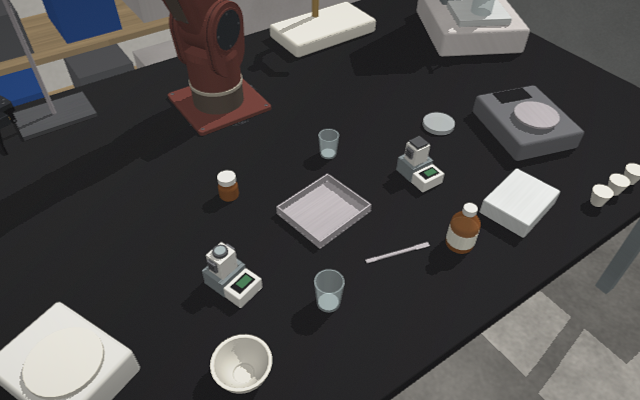

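View pics/side0.png

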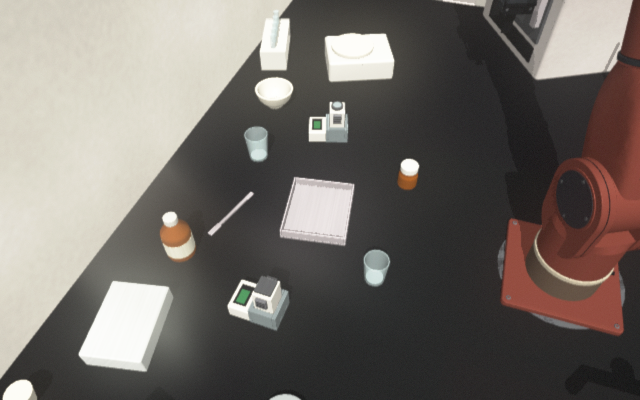

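Scene view: the round-capped cell is at about (221,252), its console at (243,282). The square-capped one is at (418,150), and the tray is at (323,209). In the side view the round cap is at (338,105), the square cap at (267,287) and the tray at (318,211). A glass and a brown jar stand near the path.

```bash
cat > m.py <<'E'
from h import *
for f,(cell,con,tray,rest) in {'scene0':((221,252),(243,284),(323,209),{'jar':(228,180),'glass':(328,275),'plain':(418,145),'bowl':(241,345)}),'side0':((338,105),(317,124),(318,211),{'jar':(409,165),'glass':(256,132),'plain':(267,287),'bowl':(274,87)})}.items():
    d=pickle.load(open(f+'.pkl','rb')); W=world(d)
    def near(p,r): 
        m=np.zeros((400,640),bool); m[max(0,p[1]-r):p[1]+r,p[0]-r:p[0]+r]=1; return m&(d['depth']>0)
    print(f)
    w=W[near(cell,45)]
    for lo,hi in((.094,.106),(.085,.096),(.039,.048),(.030,.039)):
        q=w[(w[:,2]>lo)&(w[:,2]<hi)]
        if len(q)>5:
            r=cv2.minAreaRect((q[:,:2]*1000).astype(np.float32)); print(lo,len(q),q.mean(0).round(4),np.round(r[0],1),np.round(r[1],1),round(r[2],1))
    w=W[near(tray,65)]; q=w[(w[:,2]>.015)&(w[:,2]<.03)]; q=q[np.hypot(*(q[:,:2]-W[tray[1],tray[0],:2]).T)<.13]
    r=cv2.minAreaRect((q[:,:2]*1000).astype(np.float32)); print('tray',r, 'floor',W[tray[1],tray[0]])
    for k,p in rest.items():
        w=W[near(p,14)]; w=w[w[:,2]>.02]; print(k,np.median(w,0).round(3),w[:,2].max().round(3))
    # cap: dark-grey ellipse top at z=.1 by ray
    print('cap px world',W[cell[1]-2,cell[0]],'con',W[con[1],con[0]])
E
python3 m.py
```

```text
scene0
0.094 198 [ 0.592  -0.2883  0.0994] [ 590.7 -289. ] [37.3 41.4] 16.8
0.085 269 [ 0.5959 -0.2908  0.0907] [ 590.1 -287.6] [42.1 57.5] 17.7
0.039 344 [ 0.6045 -0.2939  0.0436] [ 607.1 -281.2] [95.7 68.5] 17.8
0.03 686 [ 0.6362 -0.2758  0.0349] [ 611.9 -281.2] [106.6  68. ] 19.3
tray ((545.540283203125, -1.6078567504882812), (154.1853485107422, 174.40213012695312), 8.760995864868164) floor [0.53888252 0.00341987 0.00276556]
jar [ 0.379 -0.165  0.058] 0.069
glass [ 0.741 -0.127  0.056] 0.079
plain [0.567 0.266 0.088] 0.104
bowl [ 0.765 -0.342  0.038] 0.059
cap px world [ 0.58946961 -0.28350478  0.0981498 ] con [ 0.64589903 -0.27138764  0.03767406]
side0
0.094 131 [ 0.5864 -0.2829  0.0998] [ 586.4 -285.6] [37.1 43. ] 16.9
0.085 125 [ 0.5827 -0.2729  0.0916] [ 584.8 -280.5] [37.2 53.7] 16.9
0.039 350 [ 0.5988 -0.3794  0.0436] [ 592.2 -408.9] [172.  325.5] 8.4
0.03 438 [ 0.6204 -0.3501  0.0353] [ 598.7 -402.7] [173.3 329.7] 5.7
tray ((544.145263671875, 0.0215301513671875), (150.5391387939453, 174.0099334716797), 8.929179191589355) floor [ 0.54460892 -0.00087922  0.00676624]
jar [ 0.365 -0.15   0.065] 0.071
glass [ 0.762 -0.152  0.066] 0.081
plain [0.55  0.281 0.097] 0.105
bowl [ 0.81  -0.388  0.043] 0.064
cap px world [ 0.58553199 -0.29129494  0.10343614] con [ 0.63696791 -0.26918598  0.0370537 ]
```

Call:
{"api": "apply_moves", "payload": {
  "targets": [
    [[35,-13,-20],0.5,0],
    [[90,-35,-30],1,0],
    [[145,-56,-30],1.5,0],
    [[200,-77,-30],2,0],
    [[255,-98,-30],2.5,0],
    [[310,-119,-30],3,0],
    [[365,-140,-30],3.5,0],
    [[420,-162,-30],3.5,0]
  ],
  "squeeze": 15
}}

```text
clock: 1.1
tool_pos: [0.568, -0.3036, 0.2273]
ee_rot: [-0.0, 0.988, 0.152, -0.0]
contact_force: [0.1, -1.3, 0.2]
width: 0.087
finger_force: 0.0
```

Call:
{"api": "apply_moves", "payload": {
  "targets": [
    [[20,-8,0],0,0],
    [[26,-10,0],0,0],
    [[26,-10,0],0,0],
    [[26,-10,0],0,0]
  ]
}}

```text
clock: 1.6
tool_pos: [0.5876, -0.2896, 0.2277]
ee_rot: [0.0, 0.989, 0.151, -0.0]
contact_force: [0.4, 0.2, -0.5]
width: 0.087
finger_force: 0.0
```

```bash
python3 - <<'E'
from h import *
d=snap('wrist','w0'); print(d['state']['tool_pos'],d['state']['ee_rot'],d['state']['joint_velocities'].round(3),d['hand_eye'])
E
```

```text
[ 0.58755225 -0.2895847   0.22773438] [ 3.35788101e-04  9.88555120e-01  1.50859448e-01 -2.99299712e-04] [-0.    -0.003 -0.006 -0.001 -0.001  0.    -0.001] [[-2.12148512e-04 -9.67134477e-01 -2.54265329e-01  6.86436646e-02]
 [ 9.99999915e-01 -1.15420616e-04 -3.95339931e-04 -2.15609226e-06]
 [ 3.52999416e-04 -2.54265391e-01  9.67134420e-01 -1.87697426e-01]
 [ 0.00000000e+00  0.00000000e+00  0.00000000e+00  1.00000000e+00]]
```

View pics/w0.png

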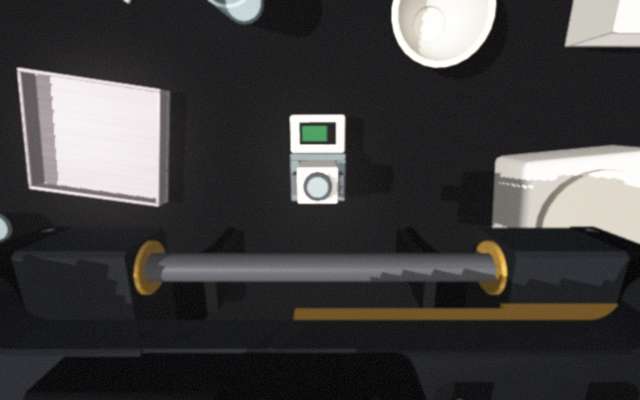

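The wrist view shows the round cap centred at about (318,186), the cell's top at x 297–339, and the console at (318,133), all nearly square to the tool. I'll measure these in tool axes.

```bash
python3 - <<'E'
from h import *
from scipy.spatial.transform import Rotation as Ro
d=pickle.load(open('w0.pkl','rb')); im=cv2.cvtColor(d['pixels'],cv2.COLOR_RGB2HSV)
H=d['hand_eye'];K=d['mtx'];q=d['state']['ee_rot'];R=Ro.from_quat(np.r_[q[1:],q[0]]).as_matrix();T=d['state']['tool_pos']
def cast(p,z):
    r=R@H[:3,:3]@np.linalg.inv(K)@[p[0],p[1],1]; o=R@H[:3,3]+T
    return o+r*(z-o[2])/r[2]
m=(im[...,2]>185).astype(np.uint8); m[:,:280]=0;m[:,360:]=0;m[220:]=0;m[:105]=0
cs=cv2.findContours(m,cv2.RETR_EXTERNAL,cv2.CHAIN_APPROX_NONE)[0]
for c in cs:
    if cv2.contourArea(c)<200: continue
    z=.092 if c[:,0,1].mean()>150 else .036
    P=np.array([cast(p,z) for p in c[:,0]])
    r=cv2.minAreaRect((P[:,:2]*1000).astype(np.float32)); print(cv2.boundingRect(c),z,r)
    hull=c
mm=np.zeros_like(m); mm[170:203,302:335]=1
hole=((im[...,2]<=185)&(mm>0)).astype(np.uint8)
cs=cv2.findContours(hole,cv2.RETR_EXTERNAL,cv2.CHAIN_APPROX_NONE)[0]; c=max(cs,key=cv2.contourArea); e=cv2.minEnclosingCircle(c); print('cap',e,cv2.boundingRect(c),cast(e[0],.1)); 
print('tool yaw',np.degrees(np.arctan2(R[1,0],R[0,0])),'cap in tool mm',R.T@(cast(e[0],.1)-T)*1000)
W=world(d); w=W[150:210,280:360].reshape(-1,3)
for lo,hi in((.096,.104),(.088,.0955),(.04,.048)):
    s=w[(w[:,2]>lo)&(w[:,2]<hi)]; t=(s-T)@R*1000; print(lo,len(s),t.min(0).round(1),t.max(0).round(1),cv2.minAreaRect((s[:,:2]*1000).astype(np.float32)))
E
```

```text
(293, 162, 45, 42) 0.092 ((589.4232177734375, -283.72613525390625), (45.438880920410156, 47.85151290893555), 17.337909698486328)
(290, 115, 55, 38) 0.036 ((637.5868530273438, -270.3736877441406), (44.30158615112305, 66.21537780761719), 17.34153938293457)
cap ((317.75, 186.0), 14.630974769592285) (304, 172, 29, 29) [ 0.58852679 -0.28685867  0.1       ]
tool yaw 17.353462534501087 cap in tool mm [  1.8317862   -2.38454282 127.7317906 ]
0.096 677 [-14.6 -18.1 124.1] [ 17.   11.8 131.6] ((587.6837158203125, -286.2701416015625), (31.652652740478516, 29.899072647094727), 17.395944595336914)
0.088 827 [-18.2 -32.  132.3] [ 21.1  25.3 139.7] ((587.9067993164062, -286.024658203125), (39.20836639404297, 57.302894592285156), 17.17434310913086)
0.04 688 [-28.4 -37.2 180.4] [ 30.9  29.9 187.7] ((587.5850830078125, -285.8909912109375), (59.219749450683594, 67.07588958740234), 17.311166763305664)
```

Call:
{"api": "apply_moves", "payload": {
  "targets": [
    [[1.5,-3.3,20],0,0],
    [[1.5,-3.3,50],0,0],
    [[1.5,-3.3,85],0,0],
    [[1.5,-3.3,115],0,0],
    [[1.5,-3.3,140],0,0],
    [[1.5,-3.3,153],0,0],
    [[1.5,-3.3,158],0,0],
    [[1.5,-3.3,158],0,0]
  ]
}}

```text
clock: 2.65
tool_pos: [0.5895, -0.2843, 0.0703]
ee_rot: [0.0, 0.988, 0.152, 0.0]
contact_force: [0.4, -0.4, 0.5]
width: 0.087
finger_force: 0.0
```

Call:
{"api": "apply_moves", "payload": {
  "targets": [
    [[0,0,0],0,0.35],
    [[0,0,0],0,0.4],
    [[0,0,0],0,1],
    [[0,0,0],0,1],
    [[0,0,0],0,1],
    [[0,0,0],0,1]
  ],
  "squeeze": 15
}}

```text
clock: 3.4
tool_pos: [0.5893, -0.284, 0.0696]
ee_rot: [-0.0, 0.988, 0.152, -0.0]
contact_force: [-0.3, 0.6, -0.3]
width: 0.0351
finger_force: 0.1
```

The opening of 35 mm is less than the cell's width, so that isn't the buttons. I'll look before doing anything else.

```bash
python3 - <<'E'
from h import *
d=snap('wrist','w1'); s=d['state']; e=snap('scene','s1'); f=snap('side','v1'); print(s['width'],s['finger_force'],s['contact_force'],env.observe()['width'])
a=cv2.resize(e['pixels'][200:310,150:310],(480,330)); b=cv2.resize(f['pixels'][40:180,260:440],(424,330))[:, :320]
cv2.imwrite('pics/c1.png',np.hstack([a,b])[...,::-1])
E
```

```text
0.035096003282797786 0.14724092558026314 [-0.29959003  0.56504732 -0.32085375] 0.03112491417674413
```

View pics/c1.png

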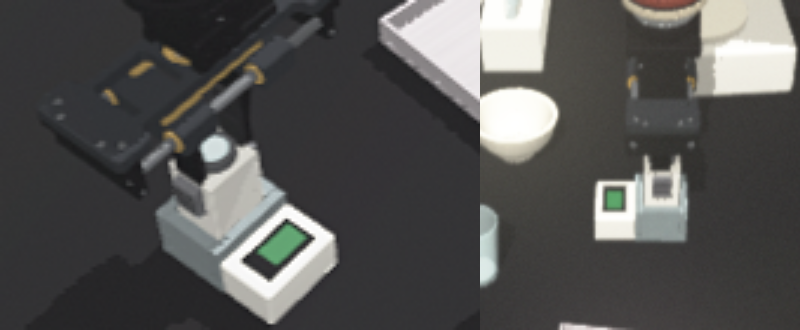

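View pics/w1.png

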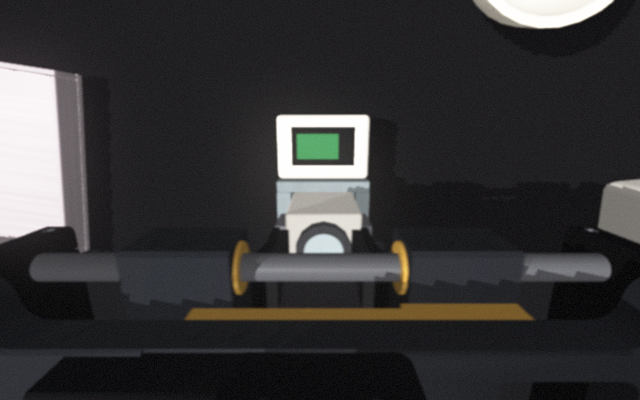

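The picture shows both fingers beside the cell, close against the pads. The reading was still changing, so I'll hold a few rows and read it again.

Call:
{"api": "apply_moves", "payload": {
  "targets": [
    [[0,0,0],0,1],
    [[0,0,0],0,1],
    [[0,0,0],0,1],
    [[0,0,0],0,1]
  ],
  "squeeze": 15
}}

```text
clock: 4.05
tool_pos: [0.5893, -0.284, 0.0697]
ee_rot: [0.0, 0.988, 0.152, -0.0]
contact_force: [0.3, -0.4, 0.6]
width: 0.0307
finger_force: 15.0
```

```bash
python3 - <<'E'
from h import *
d=snap('wrist','w2'); s=d['state']; print(s['width'],s['finger_force'],s['contact_force'],s['wrist_torque'],s['tool_pos'])
a=snap('scene','s2')['pixels'][215:295,170:270]; b=d['pixels'][170:310,220:430]
cv2.imwrite('pics/c2.png',np.hstack([cv2.resize(a,(375,300)),cv2.resize(b,(425,300))])[...,::-1])
E
```

```text
0.03069442431996745 15.00557854771614 [ 0.27334155 -0.44367671  0.55761565] [-0.20094775 -0.0217054  -0.07568707] [ 0.58927932 -0.28400106  0.06965468]
```

View pics/c2.png

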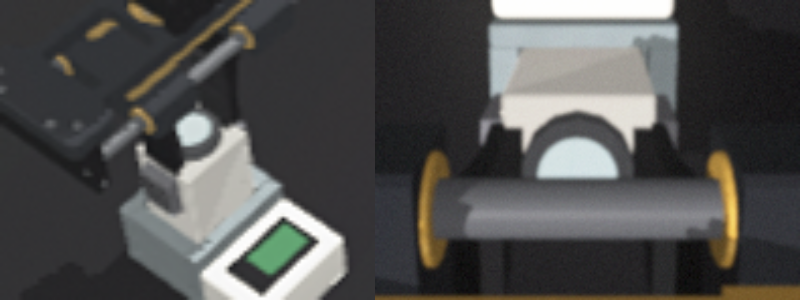

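The fingers have closed on the round cap (30.7 mm opening), with the grey pads in plain view below them. So the fingertips are higher than the stated tool frame implies. I'll measure their real height from the depth images.

```bash
python3 - <<'E'
from h import *
from scipy.spatial.transform import Rotation as Ro
for f in('s2','v1','w2'):
    d=pickle.load(open(f+'.pkl','rb')); W=world(d); q=d['state']['ee_rot'];R=Ro.from_quat(np.r_[q[1:],q[0]]).as_matrix();T=d['state']['tool_pos']
    t=(W-T)@R*1000; dark=(d['pixels'].max(-1)<60)&(d['depth']>0)
    for nm,sg in(('-y tool',-1),('+y tool',1)):
        m=dark&(abs(t[...,0])<25)&(t[...,1]*sg>10)&(t[...,1]*sg<45)&(t[...,2]<40)&(t[...,2]>-80)
        p=t[m]; 
        if len(p)>10: print(f,nm,len(p),'z pct tool',np.percentile(p[:,2],[5,25,50,75,90,95,99]).round(1),'lowest pts',p[np.argsort(p[:,2])[-4:]].round(1).tolist())
    if f=='s2':
        for v in range(236,262,2): print(v,[ (int(W[v,u,2]*1000) ,int(d['pixels'][v,u].mean())) for u in range(206,232,3)])
E
```

```text
s2 -y tool 146 z pct tool [-74.6 -65.3 -52.3 -42.3 -33.1 -31.2 -27.9] lowest pts [[10.1, -19.1, -30.5], [11.0, -17.9, -29.2], [11.1, -20.3, -26.9], [10.4, -23.7, -26.3]]
s2 +y tool 82 z pct tool [-56.9 -49.  -42.7 -34.4 -30.9 -28.5 -12.4] lowest pts [[8.4, 16.4, -25.9], [-1.5, 30.9, -13.4], [-6.7, 31.5, -13.1], [-12.7, 29.2, -9.3]]
236 [(202, 43), (194, 103), (186, 73), (188, 53), (190, 73), (181, 79), (126, 49), (136, 41), (131, 36)]
238 [(193, 87), (188, 95), (188, 52), (187, 74), (186, 71), (183, 46), (122, 43), (123, 40), (124, 38)]
240 [(189, 103), (188, 51), (189, 66), (187, 72), (184, 52), (180, 48), (113, 40), (119, 43), (120, 38)]
242 [(189, 48), (187, 66), (188, 73), (186, 57), (181, 48), (174, 46), (105, 38), (113, 41), (115, 40)]
244 [(187, 155), (189, 65), (187, 61), (181, 48), (175, 46), (101, 80), (101, 77), (106, 40), (108, 41)]
246 [(183, 93), (186, 116), (182, 46), (178, 47), (168, 95), (101, 225), (102, 200), (100, 76), (101, 39)]
248 [(182, 122), (179, 109), (178, 46), (173, 45), (101, 226), (914, 218), (98, 222), (97, 82), (95, 59)]
250 [(178, 89), (172, 80), (17
[... 382 characters left out ...]

258 [(0, 41), (84, 128), (101, 63), (105, 29), (95, 32), (92, 210), (93, 219), (90, 177), (82, 173)]
260 [(1, 47), (87, 109), (914, 119), (99, 64), (94, 183), (92, 215), (90, 190), (84, 172), (75, 173)]
v1 -y tool 39 z pct tool [-47.7 -44.7 -41.4 -36.5 -33.9 -33.4 -31.9] lowest pts [[-5.5, -23.6, -33.8], [-0.3, -23.2, -33.5], [-0.3, -25.6, -32.1], [4.8, -20.9, -31.7]]
w2 -y tool 951 z pct tool [-76.1 -74.6 -56.9 -44.4 -34.5 -31.4 -28.4] lowest pts [[8.7, -18.0, -27.1], [10.3, -23.1, -26.6], [10.0, -22.1, -25.6], [8.4, -28.7, -4.3]]
w2 +y tool 949 z pct tool [-76.  -74.6 -57.  -44.6 -35.1 -31.4 -27.8] lowest pts [[0.7, 28.6, -19.0], [1.7, 28.1, -18.5], [0.9, 28.8, -18.0], [7.1, 29.4, -12.2]]
```

All three cameras put the fingertips about 27 mm behind the reported TCP, at world z of about 0.097, where 14 mm ahead was stated. The real tool is about 41 mm shorter than described. The cell hasn't moved. I'll open and re-measure the offset, then go down about 40 mm more.

Call:
{"api": "apply_moves", "payload": {
  "targets": [
    [[0,0,0],0,0],
    [[0,0,0],0,0],
    [[0,0,0],0,0],
    [[0,0,0],0,0],
    [[0,0,0],0,0],
    [[0,0,0],0,0]
  ]
}}

```text
clock: 4.9
tool_pos: [0.5893, -0.2839, 0.0697]
ee_rot: [-0.0, 0.988, 0.152, 0.0]
contact_force: [-0.9, 0.0, 0.4]
width: 0.0823
finger_force: 0.0
```

```bash
cat > m2.py <<'E'
from h import *
import sys
from scipy.spatial.transform import Rotation as Ro
s=env.observe(); q=s['ee_rot'];R=Ro.from_quat(np.r_[q[1:],q[0]]).as_matrix();T=s['tool_pos']; print(T,'width',s['width'],s['contact_force'].round(2))
for n in('wrist','scene','side'):
    d=snap(n,n+sys.argv[1]); W=world(d); t=(W-T)@R*1000; ok=(d['depth']>0)&(np.hypot(t[...,0],t[...,1])<65)
    dk=ok&(d['pixels'].max(-1)<60)
    for lo,hi in((.088,.0955),(.04,.048)):
        p=t[ok&~dk&(W[...,2]>lo)&(W[...,2]<hi)]
        if len(p)>20: print(n,lo,len(p),'x',np.percentile(p[:,0],[1,99]).round(1),'y',np.percentile(p[:,1],[1,99]).round(1))
    for sg in(-1,1):
        p=t[dk&(t[...,1]*sg>38)&(t[...,1]*sg<62)&(abs(t[...,0])<16)&(t[...,2]>-70)&(t[...,2]<20)]
        if len(p)>5: print(n,'finger',sg,len(p),'x',np.percentile(p[:,0],[2,98]).round(1),'y',np.percentile(p[:,1],[2,98]).round(1),'z',np.percentile(p[:,2],[90,95,98]).round(1))
E
python3 m2.py 3
```

```text
[ 0.5892881  -0.28393156  0.06966396] width 0.08227543197626883 [-0.86  0.    0.39]
wrist 0.088 1921 x [-6.7 18.1] y [-25.2  28.7]
wrist 0.04 1798 x [ 3.2 27.4] y [-31.6  34.7]
wrist finger -1 858 x [-9.3 11.1] y [-50.8 -41.1] z [-30.  -27.7 -26.4]
wrist finger 1 858 x [-9.4 11.1] y [40.6 50.3] z [-29.9 -27.7 -26.4]
scene 0.088 204 x [-19.5  20.1] y [-23.8  33.4]
scene 0.04 306 x [-27.9  30.1] y [-30.   37.3]
scene finger -1 137 x [-8.6 12.4] y [-51.4 -39.8] z [-29.4 -27.7 -25.7]
scene finger 1 80 x [-6.7 13.5] y [43.7 53.9] z [-28.6 -27.8 -27.2]
side 0.088 41 x [-21.8  15.1] y [-22.6   8.5]
side 0.04 186 x [-31.8  58.3] y [-34.4  33.5]
side finger -1 75 x [-9.5  6.7] y [-57.2 -48. ] z [-32.6 -31.3 -30.8]
```

Call:
{"api": "apply_moves", "payload": {
  "targets": [
    [[-2,2,0],0,0],
    [[-2,2,10],0,0],
    [[-2,2,20],0,0],
    [[-2,2,30],0,0],
    [[-2,2,37],0,0],
    [[-2,2,40],0,0],
    [[-2,2,40],0,0]
  ]
}}

```text
clock: 5.92
tool_pos: [0.588, -0.2864, 0.0295]
ee_rot: [-0.0, 0.988, 0.152, -0.0]
contact_force: [-0.2, 0.1, -0.2]
width: 0.0871
finger_force: 0.0
```

```bash
python3 m2.py 4
```

```text
[ 0.58799532 -0.28640886  0.02953122] width 0.08705485374741552 [-0.2   0.06 -0.24]
wrist 0.088 2784 x [-18.9  20.2] y [-26.3  23.1]
wrist 0.04 2724 x [ 4.6 29.5] y [-33.3  32.9]
wrist finger -1 859 x [-9.3 11. ] y [-53.2 -43.4] z [-29.4 -27.9 -26.3]
wrist finger 1 874 x [-9.4 11. ] y [43.  52.9] z [-29.6 -27.5 -26.3]
scene 0.088 159 x [-15.5  22.2] y [-25.4  23.7]
scene 0.04 284 x [-15.4  32.3] y [-31.9  35.1]
scene finger -1 116 x [-8.1 12.8] y [-52.2 -41.2] z [-29.5 -27.8 -26.5]
scene finger 1 63 x [-4.  13.3] y [45.1 54.7] z [-31.3 -29.2 -27.7]
side 0.04 124 x [-29.6  59.2] y [-36.6  15.2]
side finger -1 74 x [-9.2  6.8] y [-57.6 -48.3] z [-34.8 -33.7 -31.5]
```

Well centred, with the tips at about 0.056. Closing on the buttons.

Call:
{"api": "apply_moves", "payload": {
  "targets": [
    [[0,0,0],0,1],
    [[0,0,0],0,1],
    [[0,0,0],0,1],
    [[0,0,0],0,1],
    [[0,0,0],0,1],
    [[0,0,0],0,1]
  ],
  "squeeze": 16
}}

```text
clock: 6.82
tool_pos: [0.5882, -0.2866, 0.0299]
ee_rot: [0.0, 0.988, 0.152, 0.0]
contact_force: [-0.2, -0.4, 2.4]
width: 0.045
finger_force: 16.0
```

The 45 mm opening matches fully pressed pads: the 32 mm cap read 30.7, so the sensor reads a little low. I'll lift gently and watch the force.

Call:
{"api": "apply_moves", "payload": {
  "targets": [
    [[0,0,-2],0,1],
    [[0,0,-5],0,1],
    [[0,0,-10],0,1],
    [[0,0,-10],0,1]
  ]
}}

```text
clock: 7.32
tool_pos: [0.5883, -0.2866, 0.0402]
ee_rot: [0.0, 0.988, 0.152, 0.0]
contact_force: [0.0, -0.3, -1.1]
width: 0.045
finger_force: 16.0
```

Call:
{"api": "apply_moves", "payload": {
  "targets": [
    [[0,0,-10],0,1],
    [[0,0,-25],0,1],
    [[0,0,-40],0,1],
    [[0,0,-55],0,1],
    [[0,0,-70],0,1],
    [[0,0,-80],0,1],
    [[0,0,-85],0,1],
    [[0,0,-85],0,1]
  ]
}}

```text
clock: 8.32
tool_pos: [0.588, -0.2864, 0.1247]
ee_rot: [0.0, 0.988, 0.152, 0.0]
contact_force: [-0.5, 0.0, -2.1]
width: 0.0444
finger_force: 16.0
```

```bash
python3 - <<'E'
from h import *
s=env.observe(); a=snap('scene','s5')['pixels'][130:320,130:390]; b=snap('wrist','w5')['pixels']
cv2.imwrite('pics/c5.png',np.hstack([cv2.resize(a,(400,300)),cv2.resize(b,(400,300))])[...,::-1]); print(s['joints'].round(3))
from scipy.spatial.transform import Rotation as Ro
q=s['ee_rot'];R=Ro.from_quat(np.r_[q[1:],q[0]]).as_matrix(); print('shift to tray',R.T@(np.array([.545,-.001,s['tool_pos'][2]])-s['tool_pos'])*1000,s['tool_pos'])
E
```

```text
[ 0.541  0.396 -0.203  1.536  0.083  1.218 -0.94 ]
shift to tray [ 4.48975342e+01 -2.85153099e+02 -9.92862591e-04] [ 0.58800095 -0.28644526  0.12473338]
```

View pics/c5.png

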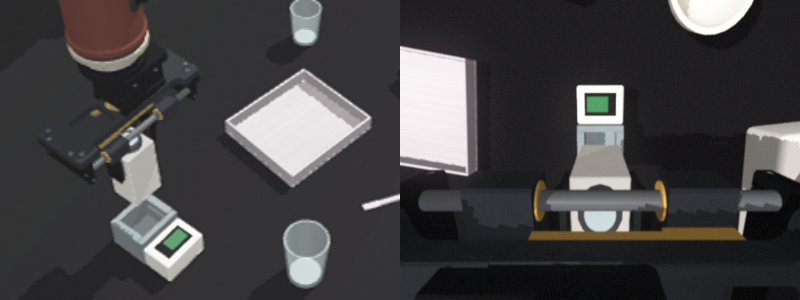

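Left crop: the cell is held clear above the now empty dock at (155,225), and the tray at (298,125) is free. Carrying it over.

Call:
{"api": "apply_moves", "payload": {
  "targets": [
    [[2,-12,0],0.5,1],
    [[6,-35,0],1,1],
    [[11,-70,0],2,1],
    [[17,-105,0],3,1],
    [[22,-140,0],4,1],
    [[28,-175,0],5,1],
    [[33,-210,0],6,1],
    [[39,-245,0],7,1]
  ]
}}

```text
clock: 9.43
tool_pos: [0.5506, -0.0391, 0.1245]
ee_rot: [-0.0, 0.996, 0.092, -0.0]
contact_force: [-0.1, -0.2, -1.2]
width: 0.0454
finger_force: 16.0
```

Call:
{"api": "apply_moves", "payload": {
  "targets": [
    [[0,-20,0],0.5,1],
    [[1,-33,0],1,1],
    [[1,-40,0],1,1],
    [[1,-40,0],1,1],
    [[1,-40,0],1,1]
  ]
}}

```text
clock: 10.05
tool_pos: [0.5452, -0.0025, 0.1246]
ee_rot: [0.0, 0.997, 0.082, -0.0]
contact_force: [-0.3, 0.6, -1.7]
width: 0.0454
finger_force: 16.0
```

```bash
python3 - <<'E'
from h import *
s=env.observe(); print(s['tool_pos'],s['width'],s['finger_force'],s['contact_force'])
for n in('scene','side'):
    d=snap(n,n+'6'); W=world(d); T=s['tool_pos']; p=W[(d['depth']>0)&(d['pixels'].min(-1)>110)&(np.hypot(W[...,0]-T[0],W[...,1]-T[1])<.045)&(W[...,2]>.045)]
    print(n,len(p),np.percentile(p,[1,50,99],axis=0).round(4).tolist())
E
```

```text
[ 0.54522637 -0.00253376  0.12460094] 0.0454062766831855 15.99977731704712 [-0.28841037  0.57865087 -1.72181649]
scene 693 [[0.5332, -0.0419, 0.1041], [0.565, -0.0104, 0.1485], [0.5845, 0.0215, 0.364]]
side 571 [[0.5023, -0.0144, 0.1065], [0.5329, 0.0195, 0.2397], [0.5779, 0.0403, 0.4245]]
```

The underside is at about 0.103 and the tray floor at 0.004, so about 99 mm to go.

Call:
{"api": "apply_moves", "payload": {
  "targets": [
    [[0,0,10],0,1],
    [[0,0,30],0,1],
    [[0,0,50],0,1],
    [[0,0,70],0,1],
    [[0,0,84],0,1],
    [[0,0,91],0,1],
    [[0,0,94],0,1],
    [[0,0,94],0,1]
  ]
}}

```text
clock: 11.15
tool_pos: [0.5454, -0.0016, 0.0309]
ee_rot: [0.0, 0.997, 0.083, 0.0]
contact_force: [-0.7, 0.2, -1.6]
width: 0.0451
finger_force: 16.0
```

Call:
{"api": "apply_moves", "payload": {
  "targets": [
    [[0,0,1],0,1],
    [[0,0,2],0,1],
    [[0,0,3],0,1],
    [[0,0,3],0,1]
  ]
}}

```text
clock: 11.65
tool_pos: [0.5451, -0.0016, 0.0277]
ee_rot: [-0.0, 0.997, 0.083, -0.0]
contact_force: [-0.7, -0.2, -2.7]
width: 0.0451
finger_force: 16.0
```

Call:
{"api": "apply_moves", "payload": {
  "targets": [
    [[0,0,1],0,1],
    [[0,0,1],0,1]
  ]
}}

```text
clock: 11.9
tool_pos: [0.5451, -0.0016, 0.0266]
ee_rot: [-0.0, 0.997, 0.083, -0.0]
contact_force: [0.5, -0.6, -1.9]
width: 0.0448
finger_force: 16.0
```

Call:
{"api": "apply_moves", "payload": {
  "targets": [
    [[0,0,1],0,1],
    [[0,0,1],0,1]
  ]
}}

```text
clock: 12.15
tool_pos: [0.5454, -0.0016, 0.0259]
ee_rot: [0.0, 0.997, 0.083, 0.0]
contact_force: [-0.3, -0.3, 0.9]
width: 0.0451
finger_force: 16.0
```

The force has turned to +0.9 N from −1.7 N, with the underside at 4 mm, so the cell is on the tray floor. Releasing, then a straight retreat.

Call:
{"api": "apply_moves", "payload": {
  "targets": [
    [[0,0,0.3],0,0.45],
    [[0,0,0.3],0,0.3],
    [[0,0,0.3],0,0],
    [[0,0,0.3],0,0],
    [[0,0,0.3],0,0],
    [[0,0,0.3],0,0],
    [[0,0,0.3],0,0]
  ]
}}

```text
clock: 13.02
tool_pos: [0.5451, -0.0016, 0.0253]
ee_rot: [-0.0, 0.997, 0.083, -0.0]
contact_force: [0.9, 0.0, 0.1]
width: 0.0862
finger_force: 0.0
```

Call:
{"api": "apply_moves", "payload": {
  "targets": [
    [[0,0,-5],0,0],
    [[0,0,-15],0,0],
    [[0,0,-35],0,0],
    [[0,0,-65],0,0],
    [[0,0,-100],0,0],
    [[0,0,-130],0,0],
    [[0,0,-150],0,0],
    [[0,0,-150],0,0]
  ]
}}

```text
clock: 14.02
tool_pos: [0.5463, -0.0014, 0.1776]
ee_rot: [0.0, 0.997, 0.083, 0.002]
contact_force: [0.5, -0.8, -0.6]
width: 0.0869
finger_force: 0.0
```

```bash
python3 - <<'E'
from h import *
a=snap('scene','s7')['pixels'][100:340,130:450]; b=snap('side','v7')['pixels'][60:360,180:500]
cv2.imwrite('pics/c7.png',np.hstack([cv2.resize(a,(400,300)),cv2.resize(b,(320,300))])[...,::-1])
E
```

```text
(no output)
```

View pics/c7.png

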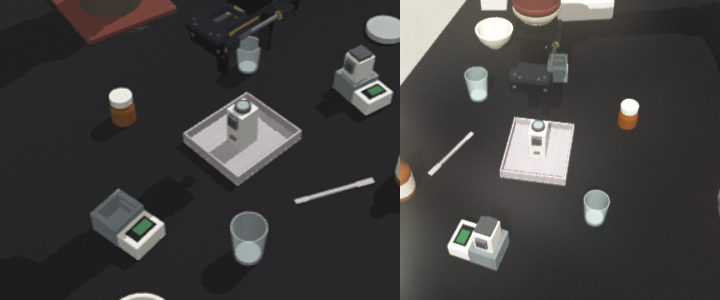

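The round-capped cell stands upright in the tray (left crop, (242,125)). Its dock is empty, the square-capped cell is still docked, and the gripper is clear. Handing in.

```bash
python3 -c "
from cell import env
print(env.job_done())"
```

```text
the job is handed in; nothing more can be done
None
```

The round-capped cell stands upright in the steel tray, set down and released, and the square-capped cell is still in its dock; the job was handed in at about 14 s, after a first close that gripped the cap because the fingertips sit about 41 mm higher than the stated tool frame.

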